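# Empty the forgotten parts tins on the fitter's bench

### The arm

A 6-joint arm with a two-finger parallel gripper is mounted at the origin on the work surface. World frame = base frame: x ahead of the robot, y to its left, z up, the work surface at z = 0. Lengths are in m, angles in degrees, forces in N, time in s.
With the tool pointing down it reaches from about 0.4 to 0.825 m from the base axis. Payload 7 kg.
Tool frame: the origin (TCP) lies at the very end of the fingers, on their centre line; the grasp point (between the pads) lies 19 mm behind it (ctrl.grip_point_offset is the distance from the TCP to the grasp point, in m); x points along the fingers, z is the direction in which the jaws open and shut, and the axes are right-handed (so a half turn about x gives the same grasp; the last joint's range is limited). The gripper opens to 88 mm and grips with 3 to 60 N. Pads are 19 mm wide; open, the fingers measure 130 mm over their backs; the gripper's body (78 mm by 193 mm) begins 47 mm behind the grasp point.
Start: joints at [91.908, 20.546, 0.682, 0, -70.136, -16.507], TCP at [0.17, 0.653, 0.227] pointing down, gripper open.
Joint ranges: [-176.03, 176.03], [-82.01, 121.73], [-58.28, 71.71], [-173.87, 95.51], [-174.79, -0.11], [-173.66, 173.66]. Speed limits (degrees/s): [136.94, 136.94, 172.46, 180, 180, 180].

### API

Orientations are given as [roll, pitch, yaw] about the fixed x, y, z axes, in that order (R = Rz(yaw) Ry(pitch) Rx(roll)).
In Python, from plant import get_obs, snapshot, calibration, close_job, ctrl gives the robot as it stands.
- The arm moves only by the tool move_arm, never from a script. Its argument "commands" is a list that holds one entry, the list of rows, each a list of 4 numbers: the shift along the tool's x, y, z in cm, then the turn about the tool's x in rad. In form: [[[dx, dy, dz, spin], ...]]. A call has 1 to 8 rows; each row shifts and turns the commanded pose from where the row before left it, along the tool's axes as they then stand; what a row does not reach is not made up. A row lasts 1/10 s, in which the tool goes at most 50 mm and 8.59 degrees, less where a joint would pass 70% of its speed; a pose out of reach is approached as far as the arm can. A call with a gripper value outside its range is refused whole. "jaw" is the finger opening in cm, from 0 to 8.76, set as the call begins (left out, the last holds). The fingers move at their own pace and stop on an object; the grip force is fixed at half the most. Time passes only in rows, so rows that do not move let the fingers close. It gives the time, the measured TCP pose, the force and the opening at its end, in the units of the state.
- get_obs(): the state, without advancing time (a new reading comes with each control period).
- snapshot(name): name is "scene" or "side" or "wrist"; returns (picture, depth): 420x560x3 uint8, red, green, blue; 420x560 float32, m along the optical axis (not along the pixel's ray), 0 where there is no reading.
- calibration(name): a dict with "mtx" (3x3 intrinsics, pixels), "T" (4x4, takes a point from camera to world coordinates); the wrist camera has in their place "tool_from_camera" (4x4, takes a point from camera to tool coordinates, whose origin is the TCP and whose axes are the tool frame's). Camera axes: x right, y up, looking along -z (the intrinsics and any distortion apply to the point x, -y, -z); pixel columns grow to the right and rows downward; lengths in m; the calibration is good to about 2 mm. The wrist camera is an equidistant fisheye: a pixel r from the principal point sees the ray r / f radians off the axis. A picture is of the moment at which its call begins: read the wrist's pose just before it. calibration takes no time and is no camera call.
- close_job(): hands the job in, once; it reports no verdict.
The state is a dict: "clock": time; "joint_pos": joint angles; "qvel": joint speeds; "tau": joint torques, N m; "tool_pos": TCP position; "orientation": TCP orientation; "force": force on the tool from outside, world axes, zero at the start; "moment": the same for the moment, N m; "opening": finger opening in m.
Only numpy, scipy, OpenCV 4.12 (cv2) and the standard library are available. Lean on these libraries where they do the work, as an engineer would, in place of code of your own. Each camera call takes 0.05 s, during which the arm holds its last target. There are 200 camera calls.

### The job

One or two of the four closed tins on the bench still have a finished steel pintle plate in them. Heft the tins to find which, open only the heavy ones, lift each plate out and drop it into the wire washing basket. Finish with all four tins standing upright in the tray with their lids fully home, and leave the hammer, tape measure and file alone.

Things in the scene. Friction and masses are not known exactly. Their poses are not given: they have to be found in the camera images.
- tin_1: One of four identical closed steel tins: outside 62 mm (its x) x 86 (its y) x 52 high, walls and floor 2.5 thick; origin at the centre of its underside, z up. Grip it across the 62 mm width, fingertips some 15 mm above its underside, with the gripper clear of the lid's knob, whose top is 73 mm above the underside.
- tin_2: Tin, the same as tin_1. An empty tin with its lid on weighs about 220 g (they differ by up to 25 g); a tin with a pintle plate in it weighs 320 to 440 g more.
- tin_3: Tin, the same as tin_1.
- tin_4: Tin, the same as tin_1.
- lid_1: Lift-off lid, lying on tin_1 at the start: plate 62 x 86 x 3 mm, under it a plug 50 x 74 that reaches 6 mm down into the mouth with 3.5 mm of play all round, and on top an upright black knob 16 across, 18 tall. Origin at the centre of the plate's underside: level with the rim when home, 6 mm above the bench when laid down on its plug. About 60 g, held by its weight alone.
- lid_2: Lid, the same as lid_1, on tin_2 at the start. Any lid fits any tin, either way round.
- lid_3: Lid, the same as lid_1, on tin_3 at the start.
- lid_4: Lid, the same as lid_1, on tin_4 at the start.
- tin_1_mouth (a point): Centre of tin_1's mouth, 52 mm above its underside. What a heavy tin holds is one steel pintle plate: a plate 48 mm (along the tin's x) x 70 (along its y) x 12 thick lying flat on the tin's floor, with a round pin 20 in diameter standing up from its middle, 40 high in all, so that the pin's top is 42.5 above the tin's underside. It has 4 to 5 mm of play each way.
- tin_2_mouth (a point): Centre of tin_2's mouth, 52 mm above its underside. To take the pin, the fingers fit into the open tin on either side of it along the tin's y if they are opened no more than about 45 mm; their tips must stay above the plate, whose top is 14.5 mm above the tin's underside.
- tin_3_mouth (a point): Centre of tin_3's mouth, 52 mm above its underside.
- tin_4_mouth (a point): Centre of tin_4's mouth, 52 mm above its underside.
- tray: Shallow aluminium returns tray, fixed, inside 150 (its x) x 430 mm (its y, the long way), floor 3 mm thick, rim 10 mm high, origin at the centre of its underside. Room for the four tins in a row with their long sides along the tray's y.
- basket: Open steel wire washing basket, fixed, inside 208 (its x) x 148 (its y) mm, floor 4 mm thick, rim 62 mm high, origin at the centre of its underside, z up. Empty at the start; two plates fit flat on its floor beside one another along its x.
- hammer: Bystander: ball-faced hammer 260 mm long lying on the bench to the left of the tins; origin under its middle, x along the handle towards the head.
- tape: Bystander: yellow and black tape measure, 70 x 36 x 65 mm high, standing on the bench off the left end of the tray; origin at the centre of its underside.
- file: Bystander: flat hand file with a wooden handle, 330 mm long, lying on the bench beyond the tray; origin under its middle, x along the blade.

How it is judged:
By the outcome, as a careful person would: the job done as asked, in the order asked, and still so for the second after the job is handed in, with the robot touching nothing.
Of part_1, part_2, part_3, part_4 only 1 to 2 are there at a start; the rules pass over those that are not, and their reading is None.
At some moment in a run one of tin_1, tin_2, tin_3, tin_4 may be knocked a few centimetres aside while the robot is not near it.
It also fails if it takes over 210 s, if anything falls off the work surface, if the arm or the gripper's body presses on something with over 40 N, if the wrist force passes 120 N, or if a joint passes its speed limit or range.

## Working session

There is one attempt and no reset: what is moved stays moved. The work goes in short steps, Python scripts to look and compute and a tool call to move; the robot and the scene stay as the last step left them, time stands still between calls to the robot, and variables do not carry over. Pictures are saved under pics/ and viewed, about 12 in all and at most 16, crops included, and the job is handed in when it is done.

Besides the shell and the picture viewer there is one more tool, called after "Call:" as name(argument=value, ...), one argument or row to a line, values as JSON. move_arm: Moves the arm, as the interface text tells. Its arguments: {"type":"object","properties":{"commands":{"type":"array"},"jaw":{"type":"number"}},"required":["commands"]}

```bash
ls; mkdir -p pics; python3 - <<'E'
from plant import *
import cv2,numpy as np
o=get_obs();print({k:np.round(v,3) for k,v in o.items()})
for n in("scene","side"):
    p,d=snapshot(n);cv2.imwrite(f"pics/{n}0.png",p[:,:,::-1]);np.save(f"{n}0.npy",d)
    c=calibration(n);print(c)
print(calibration("wrist"), ctrl.grip_point_offset)
E
```

```text
pics
{'clock': np.float64(0.0), 'joint_pos': array([ 9.1907e+01,  2.0591e+01,  6.3200e-01, -2.1000e-02, -7.0137e+01,
       -1.6507e+01]), 'qvel': array([ 0.036,  0.059,  0.016, -0.041, -0.015,  0.015]), 'tau': array([ 0.0000e+00, -5.8271e+01,  2.9305e+01,  6.9970e+00,  7.0000e-03,
       -0.0000e+00]), 'tool_pos': array([0.17 , 0.653, 0.226]), 'orientation': array([  4.673,  89.902, -99.934]), 'force': array([1.214, 0.103, 0.142]), 'moment': array([-0.023, -0.034,  0.043]), 'opening': np.float64(0.088)}
{'mtx': array([[382.76515803,   0.        , 281.74588076],
       [  0.        , 382.76515803, 199.05132333],
       [  0.        ,   0.        ,   1.        ]]), 'T': array([[-0.68111062, -0.5669359 ,  0.4633271 ,  1.13405077],
       [ 0.73215927, -0.52255484,  0.43689729,  0.56540795],
       [-0.00557894,  0.63680461,  0.77100503,  0.95671472],
       [ 0.        ,  0.        ,  0.        ,  1.        ]])}
{'mtx': array([[512.53083434,   0.        , 282.8737044 ],
       [  0.        , 512.53083434, 204.91101465],
       [  0.        ,   0.        ,   1.        ]]), 'T': array([[ 0.79962318,  0.33329039, -0.49952005, -0.03220638],
       [-0.60048347,  0.43724032, -0.66950766, -0.83724311],
       [-0.00473016,  0.83530738,  0.54976286,  0.80920077],
       [ 0.        ,  0.        ,  0.        ,  1.        ]])}
{'mtx': array([[325.1922621 ,   0.        , 279.74154456],
       [  0.        , 325.1922621 , 207.36579277],
       [  0.        ,   0.        ,   1.        ]]), 'tool_from_camera': array([[-3.57633360e-04,  2.47539327e-01, -9.68877781e-01,
        -1.58525259e-01],
       [ 1.06521684e-04,  9.68877847e-01,  2.47539304e-01,
         6.48829963e-02],
       [ 9.99999930e-01, -1.46781798e-05, -3.72871346e-04,
        -3.31677037e-04],
       [ 0.00000000e+00,  0.00000000e+00,  0.00000000e+00,
         1.00000000e+00]])} 0.0188
```

View pics/scene0.png

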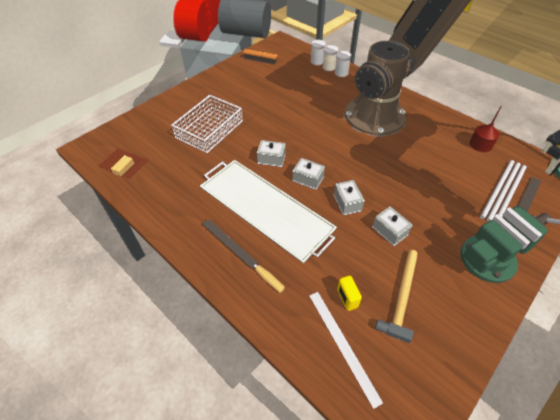

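View pics/side0.png

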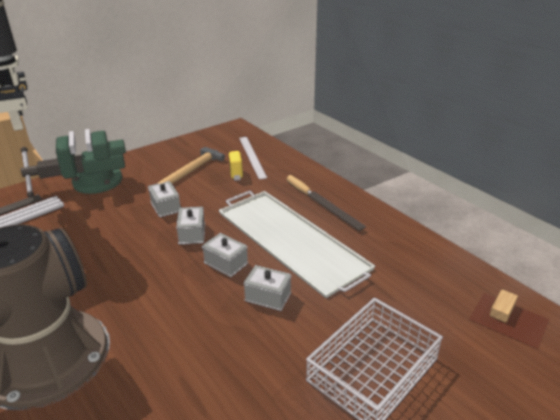

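The scene view shows the tins at about (271,152), (309,173), (348,196) and (392,226), the basket at (207,122), and the tray centred near (268,210). I'll fit the tin tops from the depth.

```bash
cat > h.py <<'E'
import numpy as np,cv2
from plant import *
def cloud(n,d):
    c=calibration(n);K=c["mtx"];v,u=np.mgrid[:420,:560]
    P=np.stack([(u-K[0,2])/K[0,0]*d,-(v-K[1,2])/K[1,1]*d,-d],-1)
    W=P@c["T"][:3,:3].T+c["T"][:3,3]; W[d==0]=np.nan
    return W
def rects(W,z0,z1,box,minn=30,res=.002,close=3):
    x0,x1,y0,y1=box
    m=(W[...,2]>z0)&(W[...,2]<z1)&(W[...,0]>x0)&(W[...,0]<x1)&(W[...,1]>y0)&(W[...,1]<y1)
    p=W[m]; im=np.zeros((int((x1-x0)/res)+1,int((y1-y0)/res)+1),np.uint8)
    im[((p[:,0]-x0)/res).astype(int),((p[:,1]-y0)/res).astype(int)]=255
    im=cv2.morphologyEx(im,cv2.MORPH_CLOSE,np.ones((close,close)))
    n,l,s,c=cv2.connectedComponentsWithStats(im); out=[]
    li=l[((p[:,0]-x0)/res).astype(int),((p[:,1]-y0)/res).astype(int)]
    for i in range(1,n):
        q=p[li==i]
        if len(q)<minn: continue
        r=cv2.minAreaRect((q[:,:2]*1000).astype(np.float32))
        (cx,cy),(w,h),a=r
        yaw=a if w<h else a-90   # direction of short side (tin x)
        yaw=(yaw+90)%180-90
        out.append((round(cx),round(cy),round(min(w,h)),round(max(w,h)),round(yaw,1),len(q),round(float(np.median(q[:,2]))*1000,1)))
    return out
E
python3 - <<'E'
from h import *
for n in("scene","side"):
    W=cloud(n,np.load(n+"0.npy"))
    B=(.2,.9,-.5,.5)
    print(n,"bench z",np.nanmedian(W[...,2][(W[...,0]>.3)&(W[...,0]<.9)&(abs(W[...,1])<.4)]))
    print("tops");[print(r) for r in rects(W,.045,.062,(.2,1.0,-.6,.6),60,.003,5)]
    print("knobs");[print(r) for r in rects(W,.066,.08,(.2,1.0,-.6,.6),3,.003,3)]
    print("tray");[print(r) for r in rects(W,.0015,.02,(.2,1.0,-.6,.6),300,.004,5)]
    print("basket all");[print(r) for r in rects(W,.045,.07,(.2,1.0,-.6,-.1),60,.003,25)]
pic=cv2.imread("pics/scene0.png");side=cv2.imread("pics/side0.png")
a=cv2.resize(pic[90:270,160:420],None,fx=3,fy=3,interpolation=2)
cv2.imwrite("pics/c1.png",a)
E
```

```text
scene bench z 0.0006918781890579151
tops
(429, 187, 64, 92, -32.1, 456, 55.1)
(439, 29, 69, 89, 16.0, 399, 55.1)
(431, 349, 66, 87, -9.2, 551, 55.3)
(450, -129, 70, 88, 34.4, 348, 55.1)
(695, 385, 36, 70, -27.5, 124, 57.6)
knobs
(412, 574, 6, 56, -21.8, 79, 73.2)
(431, 188, 14, 15, 22.1, 23, 71.1)
(431, 348, 14, 17, 83.9, 27, 71.5)
(438, 28, 13, 16, -49.0, 18, 71.8)
(452, -128, 11, 13, -42.9, 16, 72.4)
(696, 386, 28, 58, -33.2, 58, 66.8)
tray
(575, 0, 749, 1200, -0.0, 21609, 2.8)
basket all
(495, -415, 162, 222, -80.1, 324, 61.1)
(450, -130, 71, 86, 33.3, 294, 55.1)
side bench z 0.0014037206008548075
tops
(316, 572, 37, 178, 74.2, 293, 53.2)
(494, -416, 158, 219, -79.9, 576, 60.2)
(428, 185, 64, 91, -33.3, 501, 55.1)
(435, 27, 68, 92, 16.3, 675, 55.3)
(430, 347, 64, 97, -8.4, 411, 55.2)
(450, -131, 66, 88, 32.0, 840, 55.4)
(678, 364, 33, 40, 44.0, 67, 54.3)
knobs
(246, 582, 17, 42, 72.4, 64, 73.6)
(336, 569, 22, 139, 69.9, 209, 73.2)
(428, 186, 13, 18, -27.8, 30, 71.9)
(429, 346, 14, 25, -24.1, 27, 71.7)
(435, 26, 12, 15, -33.1, 34, 73.0)
(450, -133, 13, 16, 8.4, 39, 72.4)
(690, 382, 23, 46, -22.7, 21, 67.6)
tray
(573, 0, 745, 1200, 0.0, 32523, 2.8)
basket all
(494, -417, 159, 220, -79.9, 1255, 62.2)
(450, -131, 66, 88, 32.0, 788, 55.5)
```

View pics/c1.png

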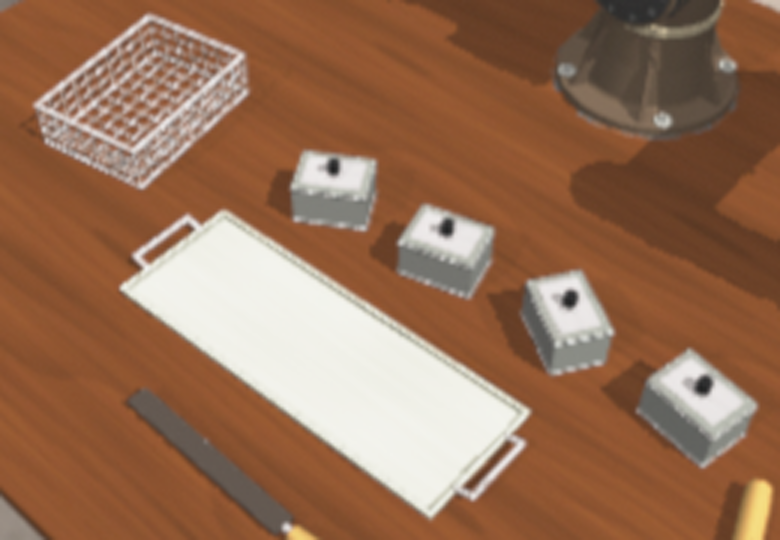

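The crop shows the tray rim corners at about (225,210), (528,410), (433,517) and (121,289) in the 3x crop. All four tins stand clear of one another, with their lids on.

```bash
cat >> h.py <<'E'
from scipy.spatial.transform import Rotation as Ro
def pose():
    o=get_obs(); R=Ro.from_euler("xyz",o["orientation"],degrees=True).as_matrix()
    return np.array(o["tool_pos"]),R,o
def go(x,y,z,jaw,frm=None):
    """moves (cm, rad) to bring TCP to x,y,z mm with jaw axis at yaw jaw (mod 180): spin first, then shifts"""
    p,R,o=pose(); p=p*1000
    if frm: p=np.array(frm[:3],float)
    j=np.degrees(np.arctan2(R[1,2],R[0,2])) if not frm else frm[3]
    d=(jaw-j+90)%180-90      # world ccw turn; tool x is down so spin=-d
    a=np.radians(j+d); zt=np.array([np.cos(a),np.sin(a)]); yt=np.array([zt[1],-zt[0]])*-1
    # tool y = z cross x, x=(0,0,-1)
    yt=np.cross([*zt,0],[0,0,-1])[:2]
    D=np.array([x,y])-p[:2]
    print(f"from {np.round(p,1)} jaw {j:.1f}: spin {-np.radians(d):.3f} rad; dx {(p[2]-z)/10:.2f} dy {D@yt/10:.2f} dz {D@zt/10:.2f} cm")
def px(n,u,v,z):
    c=calibration(n);K=c["mtx"];r=c["T"][:3,:3]@np.array([(u-K[0,2])/K[0,0],-(v-K[1,2])/K[1,1],-1]);t=c["T"][:3,3]
    return t+r*(z-t[2])/r[2]
E
python3 - <<'E'
from h import *
c=[px("scene",160+u/3,90+v/3,.01)*1000 for u,v in((225,210),(528,410),(433,517),(121,289))]
print(np.round(c))
im=cv2.imread("pics/scene0.png");W=cloud("scene",np.load("scene0.npy"))
for n in("scene","side"):
    im=cv2.imread(f"pics/{n}0.png");W=cloud(n,np.load(n+"0.npy"))
    hsv=cv2.cvtColor(im,cv2.COLOR_BGR2HSV)
    m=(hsv[...,1]<50)&(hsv[...,2]>190)&(abs(W[...,2]-.003)<.012)&(W[...,0]>.5)&(W[...,0]<.8)&(abs(W[...,1])<.4)
    m=cv2.morphologyEx(m.astype(np.uint8),cv2.MORPH_OPEN,np.ones((5,5)))>0
    print(n,cv2.minAreaRect((W[m][:,:2]*1000).astype(np.float32)))
print(pose()[1].round(3))
go(430,347,180,-9); go(430,347,15,-9)
E
```

```text
[[ 546. -213.   10.]
 [ 533.  223.   10.]
 [ 691.  234.   10.]
 [ 708. -206.   10.]]
scene ((630.154052734375, 92.713623046875), (647.3873901367188, 230.57237243652344), 82.08116149902344)
side ((633.4719848632812, 95.580322265625), (638.197265625, 218.10842895507812), 81.77723693847656)
[[-0.     0.968 -0.252]
 [-0.001 -0.252 -0.968]
 [-1.     0.     0.001]]
from [170.1 652.8 225.7] jaw -104.6: spin 1.473 rad; dx 4.57 dy 26.14 dz -30.46 cm
from [170.1 652.8 225.7] jaw -104.6: spin 1.473 rad; dx 21.07 dy 26.14 dz -30.46 cm
```

Call:
move_arm(
  commands=[
    [[0, 0, 0, 0.147], [0, 0, 0, 0.147], [0, 0, 0, 0.147], [0, 0, 0, 0.147], [0, 0, 0, 0.147], [0, 0, 0, 0.147], [0, 0, 0, 0.147], [0, 0, 0, 0.147]],
  ],
  jaw=8.7,
)

```text
clock: 0.9
tool_pos: [0.1701, 0.6529, 0.226]
orientation: [72.9, 89.9, -99.5]
force: [-0.4, -0.1, 0.6]
opening: 0.0868
```

Call:
move_arm(
  commands=[
    [[0, 0, 0, 0.147], [0, 0, 0, 0.147], [0, 2.9, -3.38, 0], [0, 2.9, -3.38, 0], [0, 2.9, -3.38, 0], [0, 2.9, -3.38, 0], [0, 2.9, -3.38, 0], [0, 2.9, -3.38, 0]],
  ],
)

```text
clock: 1.7
tool_pos: [0.3446, 0.4484, 0.2263]
orientation: [60.9, 90.0, -127.9]
force: [0.8, 0.7, 0.1]
opening: 0.0871
```

Call:
move_arm(
  commands=[
    [[0, 2.9, -3.38, 0], [0, 2.9, -3.38, 0], [0, 2.9, -3.38, 0], [1.5, 0, 0, 0], [1.5, 0, 0, 0], [1.5, 0, 0, 0], [0, 0, 0, 0]],
  ],
)

```text
clock: 2.4
tool_pos: [0.4298, 0.3472, 0.1793]
orientation: [58.1, 89.8, -130.8]
force: [0.3, -0.6, 0.1]
opening: 0.0871
```

```bash
python3 - <<'E'
from h import *
p,R,o=pose(); pic,d=snapshot("wrist");cv2.imwrite("pics/w1.png",pic[:,:,::-1]);np.save("w1.npy",d);print(o["clock"],o["force"],d[200,280])
go(430,347,15,-9)
W=cloud("scene",snapshot("scene")[1]);print(rects(W,.045,.062,(.35,.55,-.25,.42),60,.003,5))
E
```

```text
2.4 [ 0.27450234 -0.60671873  0.14528377] 0.27122065
from [430.3 347.9 180.7] jaw 171.2: spin 0.003 rad; dx 16.57 dy 0.09 dz 0.02 cm
[(431, 189, 64, 88, -30.8, 457, 55.1), (438, 30, 67, 89, 16.2, 398, 55.0), (433, 349, 64, 88, -9.1, 552, 55.4), (452, -128, 68, 87, 30.7, 349, 55.0)]
```

View pics/w1.png

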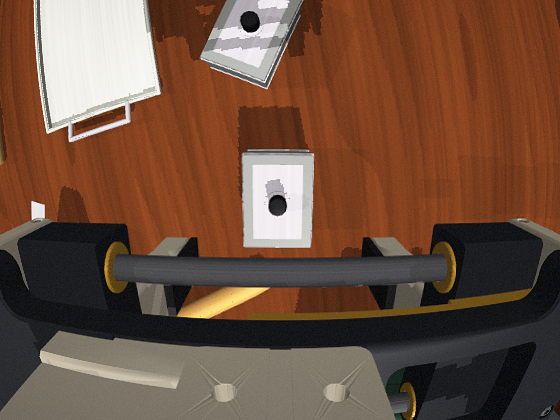

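The wrist view shows tin A square between the fingers, with its knob at (278,205). I'm descending to grip it.

Call:
move_arm(
  commands=[
    [[3, 0, 0, 0], [3, 0, 0, 0], [3, 0, 0, 0], [3, 0, 0, 0], [2, 0, 0, 0], [1.5, 0, 0, 0], [1, 0, 0, 0], [0, 0, 0, 0]],
  ],
)

```text
clock: 3.3
tool_pos: [0.4305, 0.3486, 0.016]
orientation: [67.8, 89.9, -121.0]
force: [0.1, -0.5, 0.4]
opening: 0.0874
```

Call:
move_arm(
  commands=[
    [[0, 0, 0, 0], [0, 0, 0, 0], [0, 0, 0, 0], [0, 0, 0, 0], [0, 0, 0, 0], [0, 0, 0, 0], [0, 0, 0, 0], [0, 0, 0, 0]],
  ],
  jaw=5.0,
)

```text
clock: 4.1
tool_pos: [0.4311, 0.3491, 0.0174]
orientation: [-122.6, 89.9, 48.6]
force: [-0.9, -0.7, 6.5]
opening: 0.062
```

Call:
move_arm(
  commands=[
    [[-0.5, 0, 0, 0], [-1, 0, 0, 0], [-1, 0, 0, 0], [-1, 0, 0, 0], [-0.5, 0, 0, 0], [0, 0, 0, 0], [0, 0, 0, 0], [0, 0, 0, 0]],
  ],
)

```text
clock: 4.9
tool_pos: [0.4305, 0.3483, 0.0562]
orientation: [58.6, 90.0, -130.3]
force: [0.4, 0.2, -2.3]
opening: 0.0617
```

```bash
cat >> h.py <<'E'
def wcloud(d,p,R):
    c=calibration("wrist");K=c["mtx"];T=c["tool_from_camera"];v,u=np.mgrid[:420,:560]
    a=(u-K[0,2])/K[0,0];b=(v-K[1,2])/K[1,1];th=np.hypot(a,b);k=np.tan(np.minimum(th,1.4))/np.maximum(th,1e-9)
    P=np.stack([a*k*d,-b*k*d,-d],-1)@T[:3,:3].T+T[:3,3]
    W=P@R.T+p; W[(d==0)|(th>1.3)]=np.nan
    return W
def look():
    p,R,o=pose(); pic,d=snapshot("wrist"); return pic,wcloud(d,p,R)
E
python3 - <<'E'
from h import *
F=[]
for i in range(3):
    F.append(pose()[2]["force"]);snapshot("scene")
print(np.array(F).round(2),pose()[2]["tau"]); go(614,159,55,2)
R=Ro.from_euler("xyz",[58.1,89.8,-130.8],degrees=True).as_matrix()
W=wcloud(np.load("w1.npy"),np.array([.4303,.3479,.1807]),R)
print(rects(W,.045,.062,(.3,.6,.1,.45),300,.002,5))
E
```

```text
[[ 0.42  0.15 -2.28]
 [ 0.08 -0.01 -2.24]
 [ 0.6   0.21 -2.81]] [-2.04011638e-03 -4.99637747e+01  2.23759121e+01  5.47524244e+00
 -6.56733778e-02 -2.77931276e-04]
from [430.6 348.4  56.1] jaw 171.2: spin -0.189 rad; dx 0.11 dy 19.56 dz -17.67 cm
[(430, 190, 64, 86, -31.6, 5134, 56.7), (431, 349, 65, 88, -9.5, 6350, 56.9)]
```

Tin A weighs about 2.4 N, so it is light. I'm carrying it to the tray.

Call:
move_arm(
  commands=[
    [[-1.5, 0, 0, 0], [-1.5, 0, 0, 0], [-1.5, 0, 0, -0.063], [0, 0, 0, -0.063], [0, 0, 0, -0.063], [0, 1, -0.9, 0], [0, 2, -1.8, 0], [0, 2.3, -2.08, 0]],
  ],
)

```text
clock: 5.85
tool_pos: [0.4807, 0.2968, 0.1013]
orientation: [47.2, 90.0, -130.8]
force: [0.9, 0.2, -1.5]
opening: 0.0618
```

Call:
move_arm(
  commands=[
    [[0, 2.3, -2.08, 0], [0, 2.3, -2.08, 0], [0, 2.3, -2.08, 0], [0, 2.3, -2.08, 0], [0, 2.3, -2.08, 0], [0, 1.8, -1.6, 0], [0, 1, -0.9, 0], [0, 0, 0, 0]],
  ],
)

```text
clock: 6.65
tool_pos: [0.6151, 0.1571, 0.1009]
orientation: [37.5, 89.9, -140.7]
force: [-0.3, 0.5, -2.6]
opening: 0.0618
```

```bash
python3 - <<'E'
from h import *
go(614,159,21,2)
pic,W=look(); cv2.imwrite("pics/w2.png",pic[:,:,::-1]);np.save("w2.npy",W)
E
```

```text
from [615.1 157.1 100.9] jaw -178.2: spin -0.003 rad; dx 7.99 dy -0.19 dz 0.10 cm
```

View pics/w2.png

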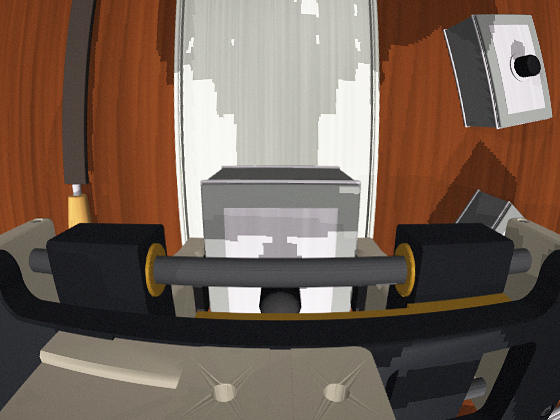

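The wrist view shows the tray running straight ahead. Its rims are at about columns 177 and 378 at row 120, and the tin hangs over its middle.

```bash
python3 - <<'E'
from h import *
W=np.load("w2.npy")
for v in (20,60,100,140,170):
    z=W[v,:,2]*1000
    m=np.where((z>6)&(z<16))[0]
    print(v,[(u,*np.round(W[v,u]*1000,0)) for u in m if 160<u<400])
c=W[180,:,:]
E
```

```text
20 [(np.int64(176), np.float64(700.0), np.float64(5.0), np.float64(12.0)), (np.int64(177), np.float64(699.0), np.float64(5.0), np.float64(12.0)), (np.int64(178), np.float64(698.0), np.float64(6.0), np.float64(14.0)), (np.int64(179), np.float64(698.0), np.float64(6.0), np.float64(13.0)), (np.int64(180), np.float64(698.0), np.float64(5.0), np.float64(10.0)), (np.int64(181), np.float64(697.0), np.float64(5.0), np.float64(11.0)), (np.int64(182), np.float64(697.0), np.float64(4.0), np.float64(8.0)), (np.int64(370), np.float64(547.0), np.float64(-1.0), np.float64(6.0)), (np.int64(371), np.float64(547.0), np.float64(0.0), np.float64(10.0)), (np.int64(372), np.float64(546.0), np.float64(1.0), np.float64(11.0)), (np.int64(373), np.float64(546.0), np.float64(1.0), np.float64(12.0)), (np.int64(374), np.float64(545.0), np.float64(1.0), np.float64(13.0)), (np.int64(375), np.float64(544.0), np.float64(1.0), np.float64(13.0)), (np.int64(376), np.float64(543.0), np.float64(1.0), np.float64(13.0)), (np.int64(377), np.float64(543.0), np.float64(1.0), np.float64(12.0))]
60 [(np.int64(174), np.float64(7
[... 3838 characters left out ...]
92.0), np.float64(127.0), np.float64(10.0)), (np.int64(183), np.float64(692.0), np.float64(127.0), np.float64(8.0)), (np.int64(370), np.float64(543.0), np.float64(122.0), np.float64(10.0)), (np.int64(371), np.float64(542.0), np.float64(122.0), np.float64(10.0)), (np.int64(372), np.float64(542.0), np.float64(122.0), np.float64(10.0)), (np.int64(373), np.float64(541.0), np.float64(122.0), np.float64(11.0)), (np.int64(374), np.float64(540.0), np.float64(122.0), np.float64(12.0)), (np.int64(375), np.float64(540.0), np.float64(122.0), np.float64(12.0)), (np.int64(376), np.float64(539.0), np.float64(122.0), np.float64(11.0)), (np.int64(377), np.float64(538.0), np.float64(122.0), np.float64(12.0))]
```

Call:
move_arm(
  commands=[
    [[2, -0.2, -0.15, 0], [2, 0, 0, 0], [1.5, 0, 0, 0], [1, 0, 0, 0], [0.7, 0, 0, 0], [0.5, 0, 0, 0], [0.3, 0, 0, 0], [0, 0, 0, 0]],
  ],
)

```text
clock: 7.5
tool_pos: [0.6157, 0.1611, 0.0216]
orientation: [-146.4, 90.0, 35.6]
force: [-0.8, -0.6, -2.9]
opening: 0.0619
```

Call:
move_arm(
  commands=[
    [[0, 0, 0, 0], [0, 0, 0, 0], [0, 0, 0, 0], [0, 0, 0, 0], [0, 0, 0, 0], [0, 0, 0, 0]],
  ],
  jaw=7.6,
)

```text
clock: 8.1
tool_pos: [0.6157, 0.161, 0.0217]
orientation: [-152.9, 90.0, 29.1]
force: [0.2, 0.2, -0.2]
opening: 0.0761
```

Call:
move_arm(
  commands=[
    [[-1.5, 0, 0, 0], [-2.5, 0, 0, 0], [-3, 0, 0, 0], [-3, 0, 0, 0], [-3, 0, 0, 0], [-3, 0, 0, 0], [0, 0, 0, 0]],
  ],
  jaw=8.2,
)

```text
clock: 8.8
tool_pos: [0.618, 0.1618, 0.1867]
orientation: [-160.1, 89.5, 21.9]
force: [-0.1, -0.3, -0.9]
opening: 0.0817
```

```bash
cat >> h.py <<'E'
def tins():
    for n in("scene","side"):
        W=cloud(n,snapshot(n)[1]);print(n,rects(W,.045,.062,(.35,.69,-.28,.42),60,.003,5))
E
python3 - <<'E'
from h import *
tins(); go(430,188,110,-32)
E
```

```text
scene [(430, 188, 65, 90, -32.5, 457, 55.1), (451, -129, 67, 88, 31.5, 345, 55.1), (616, 160, 64, 90, 1.5, 563, 57.9)]
side [(429, 187, 64, 97, -32.2, 504, 55.3), (436, 27, 67, 92, 14.5, 667, 55.2), (449, -131, 67, 89, 32.1, 832, 55.4), (614, 159, 68, 94, 2.1, 473, 58.0)]
from [615.8 161.2 182.3] jaw -178.0: spin 0.593 rad; dx 7.23 dy 7.57 dz 17.18 cm
```

Call:
move_arm(
  commands=[
    [[0, 0, 0, 0.148], [0, 0, 0, 0.148], [0, 0, 0, 0.148], [0, 0, 0, 0.148], [0, 1.9, 4.3, 0], [0, 1.9, 4.3, 0], [0, 1.9, 4.3, 0], [0, 1.9, 4.3, 0]],
  ],
  jaw=8.7,
)

```text
clock: 9.7
tool_pos: [0.4273, 0.1866, 0.1799]
orientation: [73.3, 89.8, -138.6]
force: [-0.7, 1.8, 1.5]
opening: 0.0871
```

Call:
move_arm(
  commands=[
    [[0, 0, 0, 0], [3, 0, 0, 0], [3, 0, 0, 0], [0, 0, 0, 0]],
  ],
)

```text
clock: 10.1
tool_pos: [0.4269, 0.1852, 0.1177]
orientation: [71.7, 89.5, -140.2]
force: [-0.2, -0.8, -0.3]
opening: 0.0872
```

```bash
python3 - <<'E'
from h import *
go(430,188,18,-32)
W=look()[1];print(rects(W,.045,.065,(.3,.55,.05,.3),300,.002,5))
E
```

```text
from [426.9 185.2 117.7] jaw 148.1: spin 0.001 rad; dx 9.97 dy -0.40 dz -0.11 cm
[(424, 180, 64, 71, -31.8, 7886, 55.5), (428, 57, 30, 65, -75.2, 2683, 55.3)]
```

Call:
move_arm(
  commands=[
    [[2, -0.4, -0.1, 0], [2, 0, 0, 0], [2, 0, 0, 0], [2, 0, 0, 0], [1.2, 0, 0, 0], [0.7, 0, 0, 0], [0, 0, 0, 0]],
  ],
)

```text
clock: 10.85
tool_pos: [0.4327, 0.1902, 0.0225]
orientation: [89.0, 90.0, -122.9]
force: [-0.2, 1.0, -0.4]
opening: 0.0872
```

Call:
move_arm(
  commands=[
    [[0, 0, 0, 0], [0, 0, 0, 0], [0, 0, 0, 0], [0, 0, 0, 0], [0, 0, 0, 0], [0, 0, 0, 0], [0, 0, 0, 0], [0, 0, 0, 0]],
  ],
  jaw=5.0,
)

```text
clock: 11.65
tool_pos: [0.4327, 0.1905, 0.0231]
orientation: [-107.2, 90.0, 40.9]
force: [-1.3, 0.1, 6.5]
opening: 0.0617
```

Call:
move_arm(
  commands=[
    [[-0.5, 0, 0, 0], [-1, 0, 0, 0], [-1, 0, 0, 0], [-1, 0, 0, 0], [-0.5, 0, 0, 0], [0, 0, 0, 0], [0, 0, 0, 0], [0, 0, 0, 0]],
  ],
)

```text
clock: 12.45
tool_pos: [0.4322, 0.19, 0.0622]
orientation: [69.6, 90.0, -142.3]
force: [-0.6, 1.3, -1.6]
opening: 0.0618
```

```bash
python3 - <<'E'
from h import *
for i in range(3):
    print(pose()[2]["force"].round(2) if i else np.round(pose()[2]["force"],2));snapshot("scene")
go(620,59,100,2)
E
```

```text
[-0.6   1.32 -1.57]
[-0.71  0.14 -2.21]
[ 0.98  0.94 -2.03]
from [432.3 190.1  62.2] jaw 148.1: spin -0.592 rad; dx -3.78 dy 13.76 dz -18.30 cm
```

Tin B weighs about 2 N, so it is light too. It goes to the second slot.

Call:
move_arm(
  commands=[
    [[-1.5, 0, 0, 0], [-2, 0, 0, 0], [-2, 0, 0, -0.1], [-0.4, 0, 0, -0.1], [0, 0, 0, -0.1], [0, 0, 0, -0.1], [0, 0, 0, -0.1], [0, 0, 0, -0.092]],
  ],
)

```text
clock: 13.4
tool_pos: [0.4323, 0.1901, 0.1212]
orientation: [39.1, 90.0, -138.7]
force: [0.2, -0.4, -2.1]
opening: 0.0616
```

Call:
move_arm(
  commands=[
    [[0, 1, -1.3, 0], [0, 2, -2.6, 0], [0, 2.1, -2.8, 0], [0, 2.1, -2.8, 0], [0, 2.1, -2.8, 0], [0, 2.1, -2.8, 0], [0, 1.5, -2, 0], [0, 0.8, -1.1, 0]],
  ],
)

```text
clock: 14.2
tool_pos: [0.6203, 0.0583, 0.1205]
orientation: [26.4, 89.9, -151.7]
force: [-1.0, 0.6, -3.2]
opening: 0.0619
```

Call:
move_arm(
  commands=[
    [[0, 0, 0, 0], [2, 0, 0, 0], [2, 0, 0, 0], [1, 0, 0, 0], [0, 0, 0, 0]],
  ],
)

```text
clock: 14.7
tool_pos: [0.6176, 0.0598, 0.0701]
orientation: [15.6, 89.8, -162.3]
force: [-0.6, 0.2, -1.8]
opening: 0.0618
```

```bash
python3 - <<'E'
from h import *
go(620,59,27,1.8)
E
```

```text
from [617.6  59.8  70.1] jaw -178.0: spin 0.004 rad; dx 4.31 dy 0.09 dz -0.24 cm
```

Call:
move_arm(
  commands=[
    [[1.5, 0, -0.15, 0], [1.2, 0, 0, 0], [0.8, 0, 0, 0], [0.5, 0, 0, 0], [0.3, 0, 0, 0], [0, 0, 0, 0], [0, 0, 0, 0]],
  ],
)

```text
clock: 15.4
tool_pos: [0.6209, 0.0598, 0.0289]
orientation: [-172.0, 90.0, 10.0]
force: [-0.5, -0.6, -1.7]
opening: 0.0619
```

Call:
move_arm(
  commands=[
    [[0, 0, 0, 0], [0, 0, 0, 0], [0, 0, 0, 0], [0, 0, 0, 0], [0, 0, 0, 0], [0, 0, 0, 0]],
  ],
  jaw=7.6,
)

```text
clock: 16.0
tool_pos: [0.6207, 0.0598, 0.0286]
orientation: [-169.3, 90.0, 12.7]
force: [-0.7, 0.3, -0.8]
opening: 0.0757
```

Call:
move_arm(
  commands=[
    [[-1.5, 0, 0, 0], [-2.5, 0, 0, 0], [-3, 0, 0, 0], [-3, 0, 0, 0], [-3, 0, 0, 0], [-3, 0, 0, 0], [0, 0, 0, 0], [0, 0, 0, 0]],
  ],
  jaw=8.2,
)

```text
clock: 16.8
tool_pos: [0.6209, 0.06, 0.1893]
orientation: [-150.7, 89.9, 31.3]
force: [-0.4, 0.1, -0.5]
opening: 0.0817
```

```bash
python3 - <<'E'
from h import *
tins(); go(437,28,110,15.5)
E
```

```text
scene [(438, 29, 68, 89, 13.4, 397, 55.1), (619, 109, 66, 192, 2.7, 1052, 58.0)]
side [(436, 26, 65, 90, 16.6, 670, 55.2), (449, -131, 67, 89, 31.9, 836, 55.2), (616, 107, 68, 198, 3.0, 1030, 57.9)]
from [620.   59.6 187.6] jaw -178.0: spin -0.236 rad; dx 7.76 dy -1.84 dz 18.48 cm
```

Call:
move_arm(
  commands=[
    [[0, 0, 0, -0.118], [0, 0, 0, -0.118], [0, -0.37, 3.7, 0], [0, -0.37, 3.7, 0], [0, -0.37, 3.7, 0], [0, -0.37, 3.7, 0], [0, -0.37, 3.7, 0], [0, 0, 0, 0]],
  ],
  jaw=8.7,
)

```text
clock: 17.7
tool_pos: [0.4329, 0.0266, 0.1876]
orientation: [-12.9, 89.9, -177.4]
force: [0.2, 0.5, -0.4]
opening: 0.0869
```

Call:
move_arm(
  commands=[
    [[2.5, 0, 0, 0], [2.5, 0, 0, 0], [2, 0, 0, 0], [0, 0, 0, 0], [0, 0, 0, 0]],
  ],
)

```text
clock: 18.2
tool_pos: [0.4374, 0.0278, 0.1183]
orientation: [22.3, 89.9, -142.2]
force: [-0.1, 0.4, 0.1]
opening: 0.0874
```

```bash
python3 - <<'E'
from h import *
go(437,28,18,15.5); W=look()[1];print(rects(W,.045,.065,(.3,.52,-.2,.15),300,.002,5))
E
```

```text
from [437.4  27.8 118.3] jaw -164.5: spin 0.001 rad; dx 10.03 dy -0.02 dz 0.03 cm
[(438, 21, 64, 74, 16.2, 8361, 55.6), (442, -116, 57, 64, -58.0, 5518, 55.5)]
```

Call:
move_arm(
  commands=[
    [[2, 0, 0, 0], [2, 0, 0, 0], [2, 0, 0, 0], [2, 0, 0, 0], [1.2, 0, 0, 0], [0.7, 0, 0, 0], [0, 0, 0, 0]],
  ],
)

```text
clock: 18.95
tool_pos: [0.4377, 0.0281, 0.0195]
orientation: [26.1, 90.0, -138.3]
force: [-0.3, 0.0, -0.4]
opening: 0.0867
```

Call:
move_arm(
  commands=[
    [[0, 0, 0, 0], [0, 0, 0, 0], [0, 0, 0, 0], [0, 0, 0, 0], [0, 0, 0, 0], [0, 0, 0, 0], [0, 0, 0, 0], [0, 0, 0, 0]],
  ],
  jaw=5.0,
)

```text
clock: 19.75
tool_pos: [0.4377, 0.0282, 0.02]
orientation: [-174.6, 90.0, 21.0]
force: [-2.2, 0.8, 6.4]
opening: 0.0618
```

Call:
move_arm(
  commands=[
    [[-0.5, 0, 0, 0], [-1, 0, 0, 0], [-1, 0, 0, 0], [-1, 0, 0, 0], [-0.5, 0, 0, 0], [0, 0, 0, 0], [0, 0, 0, 0], [0, 0, 0, 0]],
  ],
)

```text
clock: 20.55
tool_pos: [0.4371, 0.0279, 0.0592]
orientation: [7.4, 90.0, -157.1]
force: [0.3, -0.1, -2.0]
opening: 0.0618
```

```bash
python3 - <<'E'
from h import *
for i in range(3):
    print(np.round(pose()[2]["force"],2));snapshot("scene")
go(623,-41,120,1.8)
E
```

```text
[ 0.29 -0.14 -2.04]
[ 0.02  0.24 -1.96]
[-0.65  0.08 -1.75]
from [437.2  27.9  59.2] jaw -164.5: spin 0.240 rad; dx -6.08 dy 7.47 dz -18.35 cm
```

Tin C is light (1.9 N). It goes to the third slot.

Call:
move_arm(
  commands=[
    [[-1.5, 0, 0, 0], [-2, 0, 0, 0.08], [-2, 0, 0, 0.08], [-0.6, 0, 0, 0.08], [0, 0.5, -1.2, 0], [0, 1, -2.4, 0], [0, 1, -2.5, 0], [0, 1, -2.5, 0]],
  ],
)

```text
clock: 21.5
tool_pos: [0.5257, -0.005, 0.1196]
orientation: [18.9, 89.9, -159.2]
force: [-0.0, 0.5, -2.4]
opening: 0.0619
```

Call:
move_arm(
  commands=[
    [[0, 1, -2.5, 0], [0, 1, -2.5, 0], [0, 1, -2.4, 0], [0, 0.65, -1.5, 0], [0, 0.3, -0.8, 0], [0, 0, 0, 0], [2, 0, 0, 0], [2, 0, 0, 0]],
  ],
)

```text
clock: 22.3
tool_pos: [0.6223, -0.0405, 0.0803]
orientation: [-153.4, 89.9, 28.4]
force: [-0.1, -0.1, -1.9]
opening: 0.0621
```

Call:
move_arm(
  commands=[
    [[1, 0, 0, 0], [0, 0, 0, 0], [0, 0, 0, 0]],
  ],
)

```text
clock: 22.6
tool_pos: [0.6228, -0.0406, 0.0711]
orientation: [145.5, 90.0, -32.7]
force: [-0.1, 0.3, -2.0]
opening: 0.0619
```

```bash
python3 - <<'E'
from h import *
go(623,-41,24,1.8)
E
```

```text
from [622.8 -40.6  71.1] jaw -178.2: spin 0.000 rad; dx 4.71 dy 0.04 dz -0.02 cm
```

Call:
move_arm(
  commands=[
    [[1.5, 0, 0, 0], [1.2, 0, 0, 0], [0.9, 0, 0, 0], [0.6, 0, 0, 0], [0.3, 0, 0, 0], [0.2, 0, 0, 0], [0, 0, 0, 0]],
  ],
)

```text
clock: 23.3
tool_pos: [0.6228, -0.0407, 0.0235]
orientation: [67.8, 90.0, -110.4]
force: [0.3, -0.3, -0.7]
opening: 0.0617
```

Call:
move_arm(
  commands=[
    [[0, 0, 0, 0], [0, 0, 0, 0], [0, 0, 0, 0], [0, 0, 0, 0], [0, 0, 0, 0], [0, 0, 0, 0]],
  ],
  jaw=7.6,
)

```text
clock: 23.9
tool_pos: [0.6227, -0.0407, 0.0236]
orientation: [-177.3, 90.0, 4.5]
force: [-0.5, 0.4, -0.5]
opening: 0.0762
```

Call:
move_arm(
  commands=[
    [[-1.5, 0, 0, 0], [-2.5, 0, 0, 0], [-3, 0, 0, 0], [-3, 0, 0, 0], [-3, 0, 0, 0], [-3, 0, 0, 0], [0, 0, 0, 0], [0, 0, 0, 0]],
  ],
  jaw=8.2,
)

```text
clock: 24.7
tool_pos: [0.6229, -0.0406, 0.1843]
orientation: [-160.1, 89.9, 21.7]
force: [-0.3, 0.4, -0.8]
opening: 0.0822
```

```bash
python3 - <<'E'
from h import *
tins(); go(450,-130,110,32)
E
```

```text
scene [(452, -128, 66, 86, 30.5, 262, 55.1), (620, 60, 68, 291, 2.1, 1530, 57.9)]
side [(449, -131, 67, 88, 31.6, 841, 55.4), (618, 59, 69, 293, 1.9, 1637, 58.0)]
from [622.  -40.8 182.6] jaw -178.2: spin -0.528 rad; dx 7.26 dy -1.55 dz 19.31 cm
```

Call:
move_arm(
  commands=[
    [[0, 0, 0, -0.132], [0, 0, 0, -0.132], [0, 0, 0, -0.132], [0, 0, 0, -0.132], [0, -0.4, 4.83, 0], [0, -0.4, 4.83, 0], [0, -0.4, 4.83, 0], [0, -0.4, 4.83, 0]],
  ],
  jaw=8.7,
)

```text
clock: 25.6
tool_pos: [0.4479, -0.1303, 0.1821]
orientation: [-26.0, 89.8, -173.9]
force: [0.7, -1.2, 0.6]
opening: 0.0869
```

Call:
move_arm(
  commands=[
    [[0, 0, 0, 0], [2.5, 0, 0, 0], [2.5, 0, 0, 0], [2, 0, 0, 0], [0, 0, 0, 0], [0, 0, 0, 0]],
  ],
)

```text
clock: 26.2
tool_pos: [0.4502, -0.1297, 0.1132]
orientation: [-15.6, 89.9, -163.6]
force: [-0.0, -0.4, 0.3]
opening: 0.0872
```

```bash
python3 - <<'E'
from h import *
go(450.5,-130,20,31.8); W=look()[1];print(rects(W,.045,.065,(.3,.52,-.25,0),300,.002,5))
E
```

```text
from [ 450.2 -129.7  113.2] jaw -148.0: spin 0.004 rad; dx 9.32 dy 0.04 dz -0.01 cm
[(454, -137, 64, 74, 31.9, 8622, 55.6)]
```

Call:
move_arm(
  commands=[
    [[2, 0, 0, 0], [2, 0, 0, 0], [2, 0, 0, 0], [1.5, 0, 0, 0], [1.2, 0, 0, 0], [0.6, 0, 0, 0], [0, 0, 0, 0]],
  ],
)

```text
clock: 26.95
tool_pos: [0.4506, -0.1296, 0.0206]
orientation: [1.8, 90.0, -146.2]
force: [-0.7, 0.1, -0.1]
opening: 0.0869
```

Call:
move_arm(
  commands=[
    [[0, 0, 0, 0], [0, 0, 0, 0], [0, 0, 0, 0], [0, 0, 0, 0], [0, 0, 0, 0], [0, 0, 0, 0], [0, 0, 0, 0], [0, 0, 0, 0]],
  ],
  jaw=5.0,
)

```text
clock: 27.75
tool_pos: [0.4508, -0.1296, 0.021]
orientation: [149.8, 90.0, 1.8]
force: [-0.6, 0.4, 7.3]
opening: 0.0619
```

Call:
move_arm(
  commands=[
    [[-0.5, 0, 0, 0], [-1, 0, 0, 0], [-1, 0, 0, 0], [-1, 0, 0, 0], [-0.5, 0, 0, 0], [0, 0, 0, 0], [0, 0, 0, 0], [0, 0, 0, 0]],
  ],
)

```text
clock: 28.55
tool_pos: [0.45, -0.1296, 0.0602]
orientation: [-35.0, 90.0, 177.1]
force: [-0.1, -0.8, -7.0]
opening: 0.062
```

```bash
python3 - <<'E'
from h import *
for i in range(3):
    print(np.round(pose()[2]["force"],2));snapshot("scene")
go(626,-141,120,1.8)
E
```

```text
[-0.13 -0.78 -7.05]
[ 0.52  0.91 -7.41]
[-0.11  0.52 -6.1 ]
from [ 450.1 -129.7   60.2] jaw -148.0: spin 0.528 rad; dx -5.98 dy 1.69 dz -17.54 cm
```

Tin D is heavy at about 6.9 N, so it is the only one to open. It goes to the fourth slot and gets opened there.

Call:
move_arm(
  commands=[
    [[-1.5, 0, 0, 0], [-2, 0, 0, 0.1], [-2, 0, 0, 0.1], [-0.5, 0, 0, 0.1], [0, 0, 0, 0.1], [0, 0, 0, 0.1], [0, 0, 0, 0.028], [0, 0.1, -1, 0]],
  ],
)

```text
clock: 29.5
tool_pos: [0.4593, -0.1303, 0.1202]
orientation: [-11.5, 89.9, 170.3]
force: [-0.4, 0.1, -5.8]
opening: 0.0621
```

Call:
move_arm(
  commands=[
    [[0, 0.2, -2, 0], [0, 0.25, -2.5, 0], [0, 0.25, -2.6, 0], [0, 0.25, -2.6, 0], [0, 0.25, -2.6, 0], [0, 0.2, -2.2, 0], [0, 0.13, -1.3, 0], [0, 0.06, -0.7, 0]],
  ],
)

```text
clock: 30.3
tool_pos: [0.6268, -0.1412, 0.1195]
orientation: [4.8, 89.9, -173.4]
force: [-1.1, 0.1, -6.7]
opening: 0.0618
```

Call:
move_arm(
  commands=[
    [[0, 0, 0, 0], [2, 0, 0, 0], [2, 0, 0, 0], [1, 0, 0, 0], [0, 0, 0, 0], [0, 0, 0, 0]],
  ],
)

```text
clock: 30.9
tool_pos: [0.626, -0.1412, 0.0713]
orientation: [146.2, 90.0, -32.0]
force: [1.1, -0.2, -6.0]
opening: 0.0616
```

```bash
python3 - <<'E'
from h import *
go(626,-141,24.5,1.8)
E
```

```text
from [ 626.  -141.2   71.3] jaw -178.2: spin 0.000 rad; dx 4.68 dy -0.02 dz -0.00 cm
```

Call:
move_arm(
  commands=[
    [[1.5, 0, 0, 0], [1.2, 0, 0, 0], [0.9, 0, 0, 0], [0.6, 0, 0, 0], [0.3, 0, 0, 0], [0.2, 0, 0, 0], [0, 0, 0, 0]],
  ],
)

```text
clock: 31.6
tool_pos: [0.6262, -0.1411, 0.0241]
orientation: [165.0, 90.0, -13.2]
force: [-0.9, -0.4, -2.9]
opening: 0.0618
```

Call:
move_arm(
  commands=[
    [[0, 0, 0, 0], [0, 0, 0, 0], [0, 0, 0, 0], [0, 0, 0, 0], [0, 0, 0, 0], [0, 0, 0, 0]],
  ],
  jaw=7.6,
)

```text
clock: 32.2
tool_pos: [0.6259, -0.1411, 0.0237]
orientation: [170.0, 90.0, -8.2]
force: [0.2, -0.3, 0.6]
opening: 0.076
```

Call:
move_arm(
  commands=[
    [[-1.5, 0, 0, 0], [-2.5, 0, 0, 0], [-3, 0, 0, 0], [-3, 0, 0, 0], [-3, 0, 0, 0], [-3, 0, 0, 0], [0, 0, 0, 0], [0, 0, 0, 0]],
  ],
)

```text
clock: 33.0
tool_pos: [0.6262, -0.141, 0.1854]
orientation: [-175.4, 89.8, 6.4]
force: [-0.3, 0.5, -1.0]
opening: 0.0761
```

```bash
python3 - <<'E'
from h import *
tins()
pic,W=look(); cv2.imwrite("pics/w3.png",pic[:,:,::-1])
print(rects(W,.045,.064,(.5,.8,-.25,.25),300,.002,3)); print(rects(W,.070,.085,(.5,.8,-.25,.25),30,.002,3))
go(626,-141,66,-88.2)
E
```

```text
scene [(622, 11, 66, 389, 1.7, 1942, 57.9)]
side [(620, 9, 69, 391, 2.1, 2384, 58.1), (674, 362, 19, 41, 27.2, 61, 55.7)]
[(625, -142, 65, 87, 1.7, 6350, 58.5), (622, -37, 32, 64, -88.0, 1318, 58.7)]
[(621, -43, 14, 14, -81.0, 210, 76.1), (625, -142, 14, 15, 1.4, 275, 76.2)]
from [ 625.1 -141.1  182.8] jaw -178.2: spin 1.570 rad; dx 11.68 dy -0.09 dz 0.00 cm
```

View pics/w3.png

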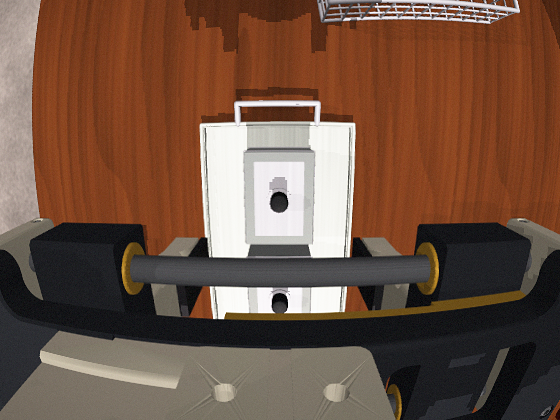

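The wrist view shows tin D straight in the tray with its lid seated. Its knob is at (279,202), which measures (625,-142) mm.

```bash
python3 - <<'E'
from h import *
print(pose()[2]["joint_pos"].round(1))
E
```

```text
[  4.7  19.1  -7.3  -0.  -63.7  -2.9]
```

Call:
move_arm(
  commands=[
    [[0, 0, 0, 0.01], [0, 0, 0, 0], [0, 0, 0, 0]],
  ],
  jaw=4.2,
)

```text
clock: 33.45
tool_pos: [0.6257, -0.1411, 0.183]
orientation: [3.9, 89.9, -174.9]
force: [-0.0, 0.6, 0.5]
opening: 0.0572
```

```bash
python3 - <<'E'
from h import *
print(pose()[2]["joint_pos"].round(1)); go(625.5,-142,90,-88)
E
```

```text
[  4.7  19.1  -7.3   0.  -63.7  -3.5]
from [ 625.7 -141.1  183. ] jaw -178.8: spin 1.557 rad; dx 9.30 dy 0.02 dz -0.09 cm
```

Call:
move_arm(
  commands=[
    [[0, 0, 0, 0.145], [0, 0, 0, 0.145], [0, 0, 0, 0.145], [0, 0, 0, 0.145], [0, 0, 0, 0.145], [0, 0, 0, 0.145], [0, 0, 0, 0.145], [0, 0, 0, 0.145]],
  ],
)

```text
clock: 34.25
tool_pos: [0.6258, -0.1411, 0.1833]
orientation: [70.9, 90.0, -174.7]
force: [-0.1, 0.3, 0.6]
opening: 0.0423
```

Call:
move_arm(
  commands=[
    [[0, 0, 0, 0.145], [0, 0, 0, 0.145], [0, 0, 0, 0.107], [2.5, 0, 0, 0], [2.5, 0, 0, 0], [2.5, 0, 0, 0], [1.8, 0, 0, 0], [0, 0, 0, 0]],
  ],
)

```text
clock: 35.05
tool_pos: [0.6238, -0.1411, 0.0875]
orientation: [86.9, 89.7, 178.9]
force: [0.6, 0.1, -0.4]
opening: 0.0416
```

```bash
python3 - <<'E'
from h import *
o=pose()[2];print(o["joint_pos"].round(1),o["opening"]); go(625.5,-142,61,-88)
E
```

```text
[  4.7  24.  -13.5  -0.  -52.7 -92.7] 0.04160510007972919
from [ 623.8 -141.1   87.5] jaw 92.0: spin -0.001 rad; dx 2.65 dy -0.16 dz -0.10 cm
```

Call:
move_arm(
  commands=[
    [[1, 0, -0.05, 0], [1, 0, 0, 0], [0.4, 0, 0, 0], [0, 0, 0, 0], [0, 0, 0, 0]],
  ],
)

```text
clock: 35.55
tool_pos: [0.6261, -0.1416, 0.0669]
orientation: [-105.0, 90.0, -13.0]
force: [0.7, -0.8, 0.5]
opening: 0.0418
```

Call:
move_arm(
  commands=[
    [[0, 0, 0, 0], [0, 0, 0, 0], [0, 0, 0, 0], [0, 0, 0, 0], [0, 0, 0, 0], [0, 0, 0, 0]],
  ],
  jaw=1.0,
)

```text
clock: 36.15
tool_pos: [0.6259, -0.1416, 0.0668]
orientation: [-97.9, 90.0, -5.9]
force: [-0.4, 0.3, 2.1]
opening: 0.0145
```

Call:
move_arm(
  commands=[
    [[-0.5, 0, 0, 0], [-1, 0, 0, 0], [-1.5, 0, 0, 0], [-1.5, 0, 0, 0], [-1, 0, 0, 0], [-0.5, 0, 0, 0], [0, 0, 0, 0]],
  ],
)

```text
clock: 36.85
tool_pos: [0.6262, -0.1416, 0.1275]
orientation: [-87.8, 89.9, 4.2]
force: [-0.2, -0.5, -1.3]
opening: 0.0147
```

```bash
python3 - <<'E'
from h import *
go(450,-141,123,-88); pic,W=look(); 
im=pic[:,:,::-1].copy(); cv2.imwrite("pics/w4.png",im)
E
```

```text
from [ 626.2 -141.6  127.5] jaw 92.0: spin -0.000 rad; dx 0.45 dy 17.61 dz 0.67 cm
```

View pics/w4.png

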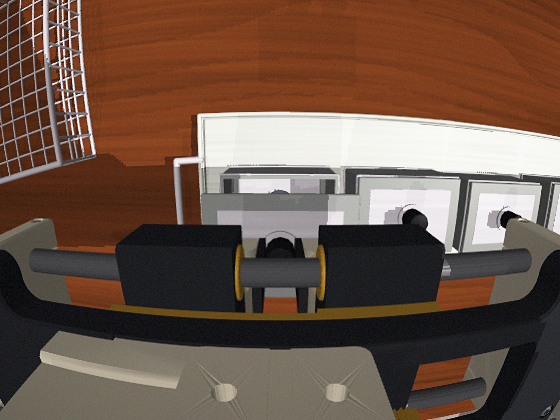

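The wrist view shows the lid gripped by its knob at (280,245) and clear of the tin. I'm laying it on the bench.

Call:
move_arm(
  commands=[
    [[0, 1.5, 0, 0], [0, 3, 0, 0], [0, 3.5, 0, 0], [0, 3.5, 0, 0], [0, 3, 0, 0], [0, 2, 0, 0], [0, 1.1, 0, 0], [0, 0, 0, 0]],
  ],
)

```text
clock: 37.7
tool_pos: [0.4489, -0.1478, 0.1265]
orientation: [65.1, 90.0, 157.1]
force: [0.3, -0.0, -0.3]
opening: 0.0152
```

Call:
move_arm(
  commands=[
    [[2, 0, 0, 0], [2.5, 0, 0, 0], [2.5, 0, 0, 0], [1.5, 0, 0, 0], [1, 0, 0, 0], [0.7, 0, 0, 0], [0, 0, 0, 0], [0, 0, 0, 0]],
  ],
)

```text
clock: 38.5
tool_pos: [0.4506, -0.1477, 0.0249]
orientation: [-104.3, 90.0, -12.3]
force: [0.8, -0.9, 0.4]
opening: 0.0143
```

```bash
python3 - <<'E'
from h import *
go(450,-141.6,18.3,-88); print(pose()[2]["force"])
E
```

```text
from [ 450.6 -147.7   24.9] jaw 92.0: spin 0.000 rad; dx 0.66 dy 0.03 dz 0.61 cm
[ 0.82679328 -0.90739997  0.44367131]
```

Call:
move_arm(
  commands=[
    [[0.4, 0, 0, 0], [0.2, 0, 0, 0], [0, 0, 0, 0], [0, 0, 0, 0]],
  ],
)

```text
clock: 38.9
tool_pos: [0.45, -0.1477, 0.0187]
orientation: [-96.2, 90.0, -4.2]
force: [-0.2, 1.3, -0.2]
opening: 0.0147
```

Call:
move_arm(
  commands=[
    [[0, 0, 0, 0], [0, 0, 0, 0], [0, 0, 0, 0], [0, 0, 0, 0], [0, 0, 0, 0]],
  ],
  jaw=3.8,
)

```text
clock: 39.4
tool_pos: [0.45, -0.1477, 0.0186]
orientation: [-89.9, 90.0, 2.1]
force: [-1.4, 0.5, 0.2]
opening: 0.0377
```

Call:
move_arm(
  commands=[
    [[-1.5, 0, 0, 0], [-3, 0, 0, 0], [-4, 0, 0, 0], [-4, 0, 0, 0], [-4, 0, 0, 0], [0, 0, 0, 0]],
  ],
)

```text
clock: 40.0
tool_pos: [0.4531, -0.148, 0.1892]
orientation: [-96.0, 89.4, -4.0]
force: [0.8, -0.5, -1.7]
opening: 0.0382
```

Call:
move_arm(
  commands=[
    [[0, -3, 0, 0], [0, -3, 0, 0], [0, -3, 0, 0], [0, -3, 0, 0], [0, -3, 0, 0], [0, -2.5, 0, 0], [0, 0, 0, 0], [0, 0, 0, 0]],
  ],
)

```text
clock: 40.8
tool_pos: [0.6245, -0.1415, 0.1824]
orientation: [83.7, 89.9, 175.6]
force: [-1.1, -0.1, 0.0]
opening: 0.0376
```

```bash
python3 - <<'E'
from h import *
go(625.8,-142,23,-88)
for n in("scene","side"):
    W=cloud(n,snapshot(n)[1]);print(n,"lid",rects(W,.004,.014,(.38,.52,-.25,-.05),40,.003,5),rects(W,.02,.03,(.38,.52,-.25,-.05),3,.003,5))
pic,W=look(); cv2.imwrite("pics/w5.png",pic[:,:,::-1]);np.save("w5.npy",W)
print("pin",rects(W,.04,.049,(.58,.66,-.185,-.10),20,.001,3)); print("tin/other",rects(W,.05,.064,(.5,.8,-.25,.25),100,.002,3))
E
```

```text
from [ 624.5 -141.5  182.4] jaw 92.0: spin -0.000 rad; dx 15.94 dy -0.13 dz -0.05 cm
scene lid [(457, -145, 77, 112, 2.1, 285, 9.1)] [(449, -147, 11, 15, -45.7, 12, 25.6)]
side lid [(452, -144, 94, 115, -21.5, 736, 9.6)] [(448, -148, 13, 15, -37.4, 40, 26.1)]
pin [(626, -141, 56, 81, 1.9, 331, 44.9), (615, -182, 0, 33, -87.8, 41, 45.7), (625, -142, 19, 19, 77.0, 351, 45.6)]
tin/other [(614, 159, 64, 87, 1.6, 2071, 58.4), (620, -42, 63, 88, 3.6, 4725, 58.4), (619, 55, 63, 88, 1.6, 3610, 58.4), (625, -141, 65, 88, 2.0, 1460, 54.8)]
```

View pics/w5.png

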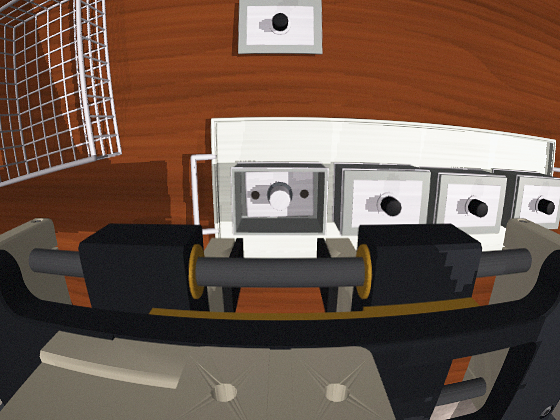

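The wrist view shows the plate in the open tin with its pin at (279,198), which measures (625,-142) mm. I'm descending to grip the pin.

Call:
move_arm(
  commands=[
    [[3, 0, 0, 0], [3, 0, 0, 0], [3, 0, 0, 0], [2, 0, 0, 0], [0, 0, 0, 0], [0, 0, 0, 0]],
  ],
)

```text
clock: 41.55
tool_pos: [0.6248, -0.1418, 0.0744]
orientation: [-139.6, 90.0, -47.6]
force: [0.5, 0.2, 0.6]
opening: 0.0383
```

```bash
python3 - <<'E'
from h import *
go(625.3,-141.7,24,-88); print(pose()[2]["opening"])
E
```

```text
from [ 624.8 -141.8   74.4] jaw 92.0: spin 0.000 rad; dx 5.04 dy -0.05 dz 0.01 cm
0.038252449943232514
```

Call:
move_arm(
  commands=[
    [[1, -0.05, 0, 0], [1, 0, 0, 0], [1, 0, 0, 0], [0.8, 0, 0, 0], [0.6, 0, 0, 0], [0.4, 0, 0, 0], [0.2, 0, 0, 0], [0, 0, 0, 0]],
  ],
)

```text
clock: 42.35
tool_pos: [0.6253, -0.1416, 0.0233]
orientation: [93.8, 90.0, -174.2]
force: [-0.5, -0.0, -0.5]
opening: 0.0382
```

Call:
move_arm(
  commands=[
    [[0, 0, 0, 0], [0, 0, 0, 0], [0, 0, 0, 0], [0, 0, 0, 0], [0, 0, 0, 0], [0, 0, 0, 0], [0, 0, 0, 0]],
  ],
  jaw=1.0,
)

```text
clock: 43.05
tool_pos: [0.6256, -0.1416, 0.0239]
orientation: [-100.5, 90.0, -8.5]
force: [-1.3, -1.3, 4.2]
opening: 0.0195
```

Call:
move_arm(
  commands=[
    [[-0.5, 0, 0, 0], [-1, 0, 0, 0], [-1, 0, 0, 0], [-1, 0, 0, 0], [-1, 0, 0, 0], [-0.5, 0, 0, 0], [0, 0, 0, 0]],
  ],
)

```text
clock: 43.75
tool_pos: [0.626, -0.1416, 0.0748]
orientation: [-89.8, 89.9, 2.2]
force: [-0.0, 0.2, -3.9]
opening: 0.0192
```

```bash
python3 - <<'E'
from h import *
o=pose()[2];print(o["force"],o["opening"]);tins();go(494,-416,180,-80)
E
```

```text
[-0.00759897  0.18923734 -3.86094074] 0.01921727060848573
scene [(622, 11, 68, 390, 2.1, 1629, 57.7)]
side [(620, 8, 69, 393, 1.7, 1899, 57.7), (672, 367, 26, 50, 13.3, 64, 54.2)]
from [ 625.2 -141.6   73.5] jaw 92.0: spin -0.140 rad; dx -10.65 dy 17.68 dz -24.75 cm
```

Call:
move_arm(
  commands=[
    [[-2, 0, 0, 0], [-3, 0, 0, 0], [-3, 0, 0, 0], [-2, 0, 0, -0.07], [-0.6, 0, 0, -0.07], [0, 1, -1.4, 0], [0, 1.7, -2.4, 0], [0, 1.9, -2.65, 0]],
  ],
)

```text
clock: 44.65
tool_pos: [0.5902, -0.2136, 0.1783]
orientation: [66.9, 89.9, 166.9]
force: [1.8, -0.6, -3.9]
opening: 0.0189
```

Call:
move_arm(
  commands=[
    [[0, 1.9, -2.65, 0], [0, 1.9, -2.65, 0], [0, 1.9, -2.65, 0], [0, 1.9, -2.65, 0], [0, 1.9, -2.65, 0], [0, 1.9, -2.65, 0], [0, 1.2, -1.7, 0], [0, 0.5, -0.7, 0]],
  ],
)

```text
clock: 45.45
tool_pos: [0.4919, -0.4179, 0.1782]
orientation: [55.9, 89.9, 155.7]
force: [1.0, 0.5, -4.2]
opening: 0.0193
```

Call:
move_arm(
  commands=[
    [[0, 0, 0, 0], [2.5, 0, 0, 0], [2.5, 0, 0, 0], [0, 0, 0, 0]],
  ],
)

```text
clock: 45.85
tool_pos: [0.492, -0.4138, 0.1255]
orientation: [45.6, 89.6, 145.6]
force: [-1.4, 0.8, -4.2]
opening: 0.0194
```

```bash
python3 - <<'E'
from h import *
go(494,-416,30,-80);pic,W=look(); cv2.imwrite("pics/w6.png",pic[:,:,::-1])
E
```

```text
from [ 492.  -413.8  125.5] jaw 100.0: spin -0.000 rad; dx 9.55 dy -0.16 dz -0.25 cm
```

View pics/w6.png

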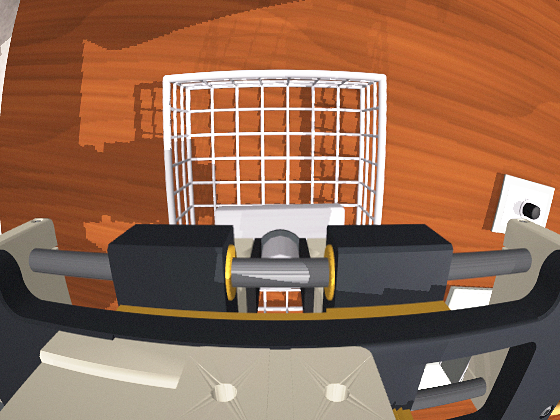

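The plate hangs square over the basket, spanning columns 215–345 between the basket rims at 165 and 385. I'm lowering it.

Call:
move_arm(
  commands=[
    [[2, -0.1, 0, 0], [2, 0, 0, 0], [2, 0, 0, 0], [1.5, 0, 0, 0], [1, 0, 0, 0], [0.7, 0, 0, 0], [0.5, 0, 0, 0], [0, 0, 0, 0]],
  ],
)

```text
clock: 46.7
tool_pos: [0.4952, -0.4159, 0.0326]
orientation: [73.7, 90.0, 173.7]
force: [-1.2, -0.8, -3.7]
opening: 0.0194
```

```bash
python3 - <<'E'
from h import *
go(494,-416,24,-80);print(pose()[2]["force"])
E
```

```text
from [ 495.2 -415.9   32.6] jaw 100.0: spin 0.000 rad; dx 0.86 dy 0.12 dz 0.01 cm
[-1.22218524 -0.8120626  -3.67621117]
```

Call:
move_arm(
  commands=[
    [[0.4, 0, 0, 0], [0.3, 0, 0, 0], [0, 0, 0, 0], [0, 0, 0, 0]],
  ],
)

```text
clock: 47.1
tool_pos: [0.4951, -0.416, 0.0257]
orientation: [-170.8, 90.0, -70.8]
force: [0.5, -0.2, -4.0]
opening: 0.0194
```

Call:
move_arm(
  commands=[
    [[0, 0, 0, 0], [0, 0, 0, 0], [0, 0, 0, 0], [0, 0, 0, 0], [0, 0, 0, 0]],
  ],
  jaw=4.0,
)

```text
clock: 47.6
tool_pos: [0.4953, -0.4161, 0.0258]
orientation: [-132.0, 90.0, -31.9]
force: [-0.0, -0.6, 0.3]
opening: 0.04
```

Call:
move_arm(
  commands=[
    [[-1.5, 0, 0, 0], [-3, 0, 0, 0], [-4, 0, 0, 0], [-4, 0, 0, 0], [-3, 0, 0, 0], [0, 0, 0, 0], [0, 0, 0, 0.14]],
  ],
)

```text
clock: 48.3
tool_pos: [0.4956, -0.4162, 0.1831]
orientation: [-115.8, 89.8, -23.8]
force: [0.8, -1.0, -0.4]
opening: 0.0397
```

```bash
python3 - <<'E'
from h import *
go(450,-147.7,100,92)
for n in("scene","side"):
    W=cloud(n,snapshot(n)[1]);print(n,"plate top",rects(W,.012,.02,(.4,.6,-.5,-.33),20,.003,5),"pin",rects(W,.038,.05,(.45,.54,-.46,-.37),3,.003,3), "lidknob",rects(W,.02,.03,(.38,.52,-.25,-.05),3,.003,5))
tins()
E
```

```text
from [ 495.6 -416.2  183.1] jaw 92.0: spin -0.001 rad; dx 8.31 dy 3.62 dz 26.99 cm
scene plate top [(496, -416, 50, 68, 11.8, 120, 16.4)] pin [(495, -412, 18, 21, 83.3, 22, 43.0)] lidknob [(451, -147, 12, 16, -23.5, 14, 26.3)]
side plate top [(494, -416, 50, 71, 12.5, 646, 16.4)] pin [(494, -416, 18, 19, -70.7, 92, 44.1)] lidknob [(448, -148, 14, 14, 43.9, 41, 26.0)]
scene [(623, 10, 68, 393, 1.9, 1687, 57.6)]
side [(619, 9, 68, 391, 1.8, 1893, 57.5), (673, 364, 23, 46, 18.8, 64, 55.3)]
```

The plate lies flat in the basket and the lid hasn't moved. I'm fetching the lid.

Call:
move_arm(
  commands=[
    [[0, 0.5, 3.6, 0], [0, 0.5, 3.6, 0], [0, 0.5, 3.6, 0], [0, 0.5, 3.6, 0], [0, 0.5, 3.6, 0], [0, 0.5, 3.6, 0], [0, 0.4, 3, 0], [0, 0.22, 2.4, 0]],
  ],
)

```text
clock: 49.3
tool_pos: [0.4489, -0.146, 0.1806]
orientation: [66.6, 90.0, 158.8]
force: [0.6, 0.0, 0.3]
opening: 0.0401
```

Call:
move_arm(
  commands=[
    [[0, 0, 0, 0], [3, 0, 0, 0], [3, 0, 0, 0], [3, 0, 0, 0], [2, 0, 0, 0], [0, 0, 0, 0], [0, 0, 0, 0]],
  ],
)

```text
clock: 50.0
tool_pos: [0.4497, -0.1478, 0.0708]
orientation: [114.1, 89.9, -153.9]
force: [0.5, -1.0, 0.7]
opening: 0.0399
```

```bash
python3 - <<'E'
from h import *
go(450,-147.7,17,92)
tins()
E
```

```text
from [ 449.7 -147.8   70.8] jaw 92.1: spin 0.001 rad; dx 5.38 dy -0.03 dz 0.01 cm
scene [(622, 10, 67, 392, 1.6, 1703, 57.6)]
side [(591, 181, 26, 44, -8.3, 82, 57.1), (623, -92, 67, 191, 2.0, 815, 55.9)]
```

Call:
move_arm(
  commands=[
    [[1.5, 0, 0, 0], [1.5, 0, 0, 0], [1, 0, 0, 0], [0.8, 0, 0, 0], [0.5, 0, 0, 0], [0, 0, 0, 0], [0, 0, 0, 0]],
  ],
)

```text
clock: 50.8
tool_pos: [0.4498, -0.1474, 0.0178]
orientation: [-102.4, 90.0, -10.4]
force: [0.5, 0.0, 0.7]
opening: 0.0399
```

Call:
move_arm(
  commands=[
    [[0, 0, 0, 0], [0, 0, 0, 0], [0, 0, 0, 0], [0, 0, 0, 0], [0, 0, 0, 0], [0, 0, 0, 0]],
  ],
  jaw=1.0,
)

```text
clock: 51.4
tool_pos: [0.4496, -0.1474, 0.0177]
orientation: [-90.9, 90.0, 1.1]
force: [-0.2, 1.1, 3.2]
opening: 0.0144
```

Call:
move_arm(
  commands=[
    [[-1, 0, 0, 0], [-2, 0, 0, 0], [-3, 0, 0, 0], [-3, 0, 0, 0], [-1.5, 0, 0, 0], [-0.5, 0, 0, 0], [0, 0, 0, 0]],
  ],
)

```text
clock: 52.1
tool_pos: [0.4497, -0.1473, 0.1282]
orientation: [-82.1, 89.9, 9.9]
force: [0.3, -0.4, -1.4]
opening: 0.0145
```

```bash
python3 - <<'E'
from h import *
o=pose()[2];print(o["opening"],o["force"]);go(626,-141.6,120,92.0)
tins()
E
```

```text
0.014455772464011177 [ 0.25304093 -0.43247575 -1.39803524]
from [ 449.7 -147.3  128.2] jaw 92.0: spin -0.000 rad; dx 0.82 dy -17.64 dz -0.04 cm
scene [(616, 161, 64, 89, 1.5, 559, 57.9), (623, -42, 66, 286, 1.4, 1147, 57.4)]
side [(624, -116, 67, 143, 2.2, 461, 52.8)]
```

Call:
move_arm(
  commands=[
    [[0, -1.5, 0, 0], [0, -3, 0, 0], [0, -3.5, 0, 0], [0, -3.5, 0, 0], [0, -3, 0, 0], [0, -2, 0, 0], [0, -1.1, 0, 0], [0, 0, 0, 0]],
  ],
)

```text
clock: 53.0
tool_pos: [0.6262, -0.1412, 0.1257]
orientation: [94.5, 89.9, -173.5]
force: [-0.1, -0.6, -0.5]
opening: 0.0144
```

Call:
move_arm(
  commands=[
    [[1.5, 0, 0, 0], [1.5, 0, 0, 0], [0.5, 0, 0, 0], [0, 0, 0, 0], [0, 0, 0, 0]],
  ],
)

```text
clock: 53.5
tool_pos: [0.6254, -0.1413, 0.0931]
orientation: [-113.1, 90.0, -21.1]
force: [0.2, -0.3, -0.6]
opening: 0.0144
```

```bash
python3 - <<'E'
from h import *
go(626,-141.6,67,92.0)
for n in("scene","side"):
    s,d=snapshot(n);W=cloud(n,d)
    print(n,rects(W,.045,.0565,(.57,.69,-.2,-.095),15,.003,3),rects(W,.075,.09,(.57,.69,-.2,-.085),15,.003,3))
cv2.imwrite("pics/s7.png",cv2.resize(s[180:300,210:400,::-1],None,fx=4,fy=4,interpolation=2))
pic,W=look();cv2.imwrite("pics/w7.png",pic[150:340,130:430,::-1].repeat(2,0).repeat(2,1))
E
```

```text
from [ 625.4 -141.3   93.1] jaw 92.0: spin 0.000 rad; dx 2.61 dy -0.06 dz -0.03 cm
scene [(625, -142, 63, 91, 0.8, 97, 52.0)] [(627, -140, 62, 90, 3.1, 235, 84.3)]
side [(624, -142, 65, 90, 2.8, 245, 51.3)] [(624, -141, 64, 88, 1.5, 441, 85.4)]
```

View pics/w7.png

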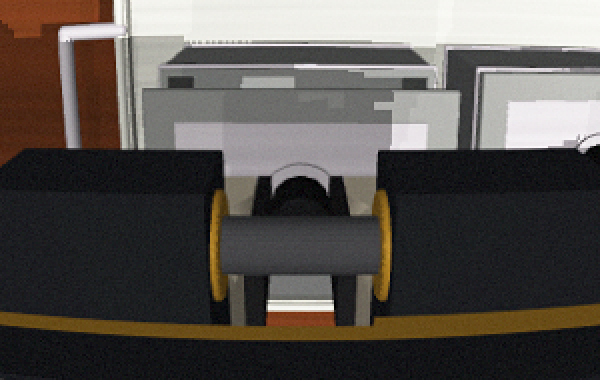

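View pics/s7.png

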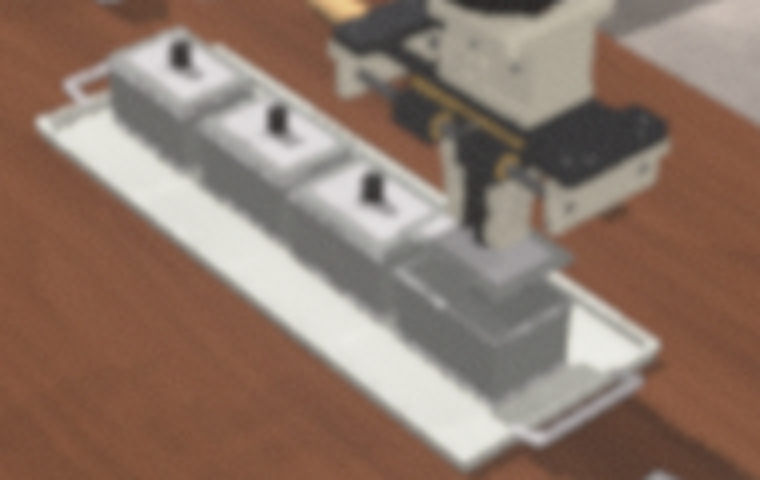

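Both views show the lid level and in line over tin D, with its edges within about 1 mm of the mouth. I'm lowering it.

Call:
move_arm(
  commands=[
    [[0.8, -0.06, -0.02, 0], [0.7, 0, 0, 0], [0.5, 0, 0, 0], [0.3, 0, 0, 0], [0.2, 0, 0, 0], [0.1, 0, 0, 0], [0, 0, 0, 0], [0, 0, 0, 0]],
  ],
)

```text
clock: 54.45
tool_pos: [0.6261, -0.1415, 0.0668]
orientation: [-103.6, 90.0, -11.6]
force: [-1.8, -0.8, 1.5]
opening: 0.0145
```

Call:
move_arm(
  commands=[
    [[0, 0, 0, 0], [0, 0, 0, 0], [0, 0, 0, 0], [0, 0, 0, 0], [0, 0, 0, 0]],
  ],
  jaw=3.6,
)

```text
clock: 54.95
tool_pos: [0.626, -0.1414, 0.0665]
orientation: [70.6, 90.0, 162.6]
force: [-0.6, -0.6, -0.2]
opening: 0.0356
```

Call:
move_arm(
  commands=[
    [[-1, 0, 0, 0], [-2, 0, 0, 0], [-4, 0, 0, 0], [-4, 0, 0, 0], [-3, 0, 0, 0], [0, 4, 0, 0], [0, 4, 0, 0], [0, 0, 0, 0]],
  ],
)

```text
clock: 55.75
tool_pos: [0.542, -0.1444, 0.208]
orientation: [-25.3, 89.9, 66.7]
force: [0.5, 0.1, 0.4]
opening: 0.0362
```

```bash
python3 - <<'E'
from h import *
pic,W=look();cv2.imwrite("pics/w8.png",pic[:,:,::-1])
print(rects(W,.05,.066,(.5,.8,-.25,.3),300,.002,3)); print(rects(W,.070,.085,(.5,.8,-.25,.3),30,.002,3))
tins()
p,_=snapshot("scene");cv2.imwrite("pics/s8.png",cv2.resize(p[60:320,100:420,::-1],None,fx=2.4,fy=2.3,interpolation=2))
print(pose()[2]["clock"])
E
```

```text
[(599, -141, 14, 70, 1.7, 960, 57.9), (649, -140, 15, 86, 1.4, 850, 58.1)]
[]
scene [(617, 161, 64, 90, 1.9, 549, 57.9), (623, -42, 66, 285, 1.5, 1362, 57.8)]
side [(619, 8, 70, 393, 1.4, 2373, 58.0)]
55.95
```

View pics/w8.png

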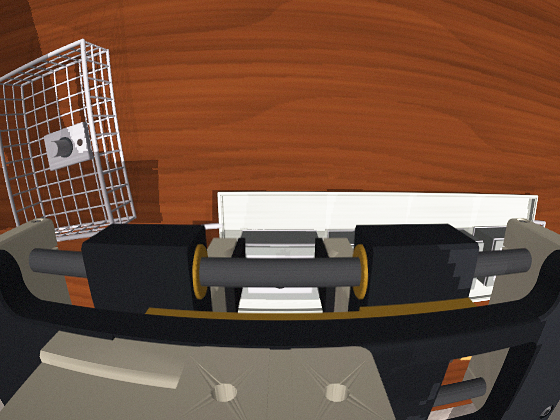

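View pics/s8.png

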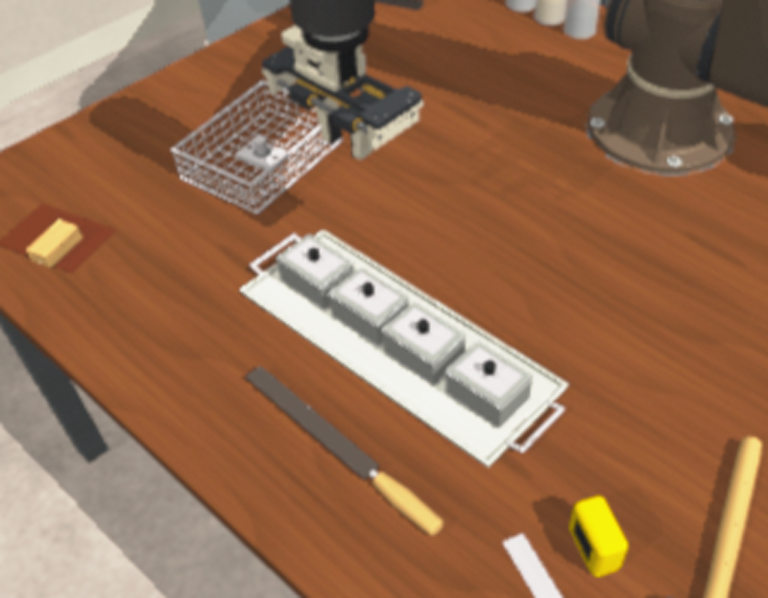

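The scene view shows four lidded tins in line in the tray, the plate flat in the basket and the bystanders untouched. I'll run a quick lid level check, then hand in.

```bash
python3 - <<'E'
from h import *
ok=True
W=cloud("side",snapshot("side")[1])
for x,y in((616,160),(620,59),(623,-41),(626,-141)):
    d=W*1000-[x,y,0]; m=(abs(d[...,0])<29)&(abs(d[...,1])<40)&(d[...,2]>45)&(d[...,2]<66)
    q=d[m];c=np.linalg.lstsq(np.c_[q[:,:2],np.ones(len(q))],q[:,2],rcond=None)[0]
    print(y,len(q),"top",c[2].round(1),"tilt deg",np.degrees(c[:2]).round(2)); ok&=abs(c[2]-58)<1.2 and np.all(abs(np.degrees(c[:2]))<1.5)
print(ok)
if ok: print(close_job())
E
```

```text
160 308 top 58.9 tilt deg [-0.91  0.37]
59 350 top 58.9 tilt deg [0.87 0.19]
-41 412 top 58.8 tilt deg [-0.14  0.11]
-141 482 top 59.0 tilt deg [0.24 0.19]
True
the job is handed in; nothing more can be done
None
```

The job is done and handed in at about 56 s of the 210 s allowed. I hefted all four tins; three were light (about 2 to 2.4 N). One was heavy (about 6.9 N), so I opened only that one. Its plate is in the washing basket, its lid is back on, and all four tins stand in the tray.

**Last checks:**
- **Tins and lids:** all four lid tops measured 58.8–59.0 mm high and within 1° of level. The design height is 58 mm, and the 1 mm difference is within the camera error and the same on every tin.
- **Plate:** it lay flat near the middle of the basket, with its top at about 16 mm as expected.
- **Bystanders:** the file and tape measure look undisturbed in the last picture. Only the hammer's handle is in that crop. I never moved near any of the three, and I did not measure their positions.

No check failed. I saw no tin knocked aside during the run.

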